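Clip the cover onto a fuse box and keep it pressed

ROBOT

A 6-joint arm with a two-finger parallel gripper is mounted at the origin on the work surface. World frame = base frame: x ahead of the robot, y to its left, z up, the work surface at z = 0. Lengths are in m, angles in degrees, forces in N, time in s.
With the tool pointing down it reaches from about 0.4 to 0.825 m from the base axis. Payload 7 kg.
Tool frame: the origin (TCP) lies at the very end of the fingers, on their centre line; the grasp point (between the pads) lies 19 mm behind it; z points along the fingers, y is the line along which they close (so a half turn about z gives the same grasp; the last joint's range is limited). The gripper opens to 88 mm and grips with 3 to 60 N. Pads are 19 mm wide; open, the fingers measure 130 mm over their backs; the gripper's body (78 mm by 193 mm) begins 47 mm behind the grasp point.
Start: joints at [90.991, 20.546, 0.682, 0, -70.136, -16.507], TCP at [0.181, 0.65, 0.227] pointing down, gripper open.
Joint ranges: [-176.03, 176.03], [-82.01, 121.73], [-58.28, 71.71], [-173.87, 95.51], [-174.79, -0.11], [-173.66, 173.66]. Speed limits (degrees/s): [136.94, 136.94, 172.46, 180, 180, 180].

INTERFACE

Orientations are given as [roll, pitch, yaw] about the fixed x, y, z axes, in that order (R = Rz(yaw) Ry(pitch) Rx(roll)).
In Python, from plant import ctrl, viewer gives the robot as it stands.
- The arm moves only by the tool servo_tool, never from a script. Its argument "rows" is a list of rows, each a list of 6 numbers: the shift along the world's x, y, z in mm, then the turn, a rotation vector about the world's x, y, z in degrees. A call has 1 to 5 rows; each row shifts and turns the commanded pose from where the row before left it; what a row does not reach is not made up. A row lasts 1/12 s, in which the tool goes at most 41.7 mm and 7.16 degrees, less where a joint would pass 70% of its speed; a pose out of reach is approached as far as the arm can. A call is refused whole if a number of a shift passes 41.7 or a number of a turn 7.16, either way. A call with a gripper value outside its range is refused whole. "fingers" is the finger opening in mm, from 0 to 87.6, set as the call begins (left out, the last holds). The fingers move at their own pace and stop on an object; the grip force is fixed at half the most. Time passes only in rows, so rows that do not move let the fingers close. It gives the time, the measured TCP pose, the force and the opening at its end, in the units of the state.
- ctrl.get_obs(): the state, without advancing time (a new reading comes with each control period).
- viewer.snapshot(name): name is "scene" or "top" or "wrist"; returns (picture, depth): 400x640x3 uint8, red, green, blue; 400x640 float32, m along the optical axis (not along the pixel's ray), 0 where there is no reading.
- viewer.calibration(name): a dict with "fx", "fy", "cx", "cy" (pixels), "k1" (the pictures are not rectified: a ray, as slopes to the right and down, at radius r is drawn at 1 + k1 r^2 times it, then the intrinsics apply), "origin" and "rotation" of the camera in the world. Camera axes: x right, y up, looking along -z (the intrinsics and any distortion apply to the point x, -y, -z); pixel columns grow to the right and rows downward; lengths in m; the calibration is good to about 2 mm. A picture is of the moment at which its call begins: read the wrist's pose just before it. calibration takes no time and is no camera call; for the wrist camera it gives the pose at the moment of the call.
- ctrl.close_job(): hands the job in, once; it reports no verdict.
The state is a dict: "clock": time; "joint_pos": joint angles; "qvel": joint speeds; "tau": joint torques, N m; "tool_pos": TCP position; "orientation": TCP orientation; "force": force on the tool from outside, world axes, zero at the start; "moment": the same for the moment, N m; "opening": finger opening in m.
Only numpy, scipy, OpenCV 4.12 (cv2) and the standard library are available. Lean on these libraries where they do the work, as an engineer would, in place of code of your own. Each camera call takes 0.05 s, during which the arm holds its last target. There are 200 camera calls.

TASK

Fit the cover to the open fuse box on the workshop bench: take the longer of the two black clip covers by its rib, set it squarely over the fuse box and press it straight down, past the resistance, until both steel end clips have snapped over its ends and it sits fully home. Keep pressing it down firmly and finish like that, with the cover still held down. Leave the shorter cover and everything else on the bench where it is.

Things in the scene. Friction and masses are not known exactly. Their poses are not given: they have to be found in the camera images.
- fusebox: grey plastic fuse box, fixed on a dark steel plate (230 x 110 x 8 mm, x -95 to +135). Origin: on the bench under the box's centre; x along the box, z up. Housing 128 x 82 mm, top (deck) at 48 mm. The cover goes on with its x along this x, either way round; fully home its origin is straight over this origin, 48 mm above it.
- deck (a point): centre of the fuse box's flat deck, 48 mm above the bench, on which the cover's lower edge comes to rest; axes as the box. A raised core with fuses stands on it, 111 x 65 mm (x, y), rising 26 mm, smooth, its rim rounded 8 mm; it goes inside the cover with 1.5 mm (x) and 2.5 mm (y) to spare on each side and centres it.
- clip_near (a joint): outward travel (m) of the sprung steel clip at the box's -x end (x = -67 mm): 0 at rest, at most 0.009. Spring 3 N/mm, preload 3 N. Its round nose, 44 mm long (y), is 54 to 62 mm above the bench. The bead of a cover pressed down forces it out 3 mm, then it springs back to 0 over the bead.
- clip_far (a joint): the same for the clip at the +x end (x = +67 mm). Both together resist the press with about 15 to 25 N, felt from about 13 mm above home; the force drops suddenly about 7 mm above home, and the cover then goes down freely to the deck.
- cover: the cover to fit: black plastic, an upside-down box 120 mm long (x), 76 wide (y), 30 high, walls 3, hollow below; a bead 54 long, 6.5 high at the foot of each end makes it 132 long. Grip rib in mid top: 60 long (x), 22 wide (y), 26 tall. 60 to 130 g, lies upright on the bench. Origin: centre of underside, z up. Same after a half turn.
- cover_rib (a point): middle of the top face of that cover's grip rib, 56 mm above the cover's underside; the flat lid beside the rib lies 26 mm below this point. Axes as the cover.
- short_cover: other cover, too short; leave it: black plastic, an upside-down box 92 mm long (x), 76 wide (y), 30 high, walls 3, hollow below; a bead 54 long, 6.5 high at the foot of each end makes it 104 long. Grip rib in mid top: 60 long (x), 22 wide (y), 26 tall. 60 to 130 g, lies upright on the bench. Origin: centre of underside, z up. Same after a half turn.
- relay: loose black relay, a 26 mm cube, standing on the fuse box's steel plate near the plate's +x end; leave it. Origin: centre of its underside.
- wrench: steel wrench, 190 mm, lying flat at the far side; leave it. Origin: centre of its underside.
- screwdriver: screwdriver, 180 mm, lying on the robot's side of the covers; leave it. Origin: centre of its underside.
- socket: steel socket, a tube 26 mm across and 30 mm tall, standing; leave it. Origin: centre of its underside.
- oil_filter: white oil filter canister, 76 mm across, 88 mm tall, standing at the far side; leave it. Origin: centre of its underside.
- jar: glass jar with steel lid, 60 mm across, 75 mm tall, standing on the right; leave it. Origin: centre of its underside.
- plug_box: small cardboard box, 85 x 28 x 28 mm, on the left; leave it. Origin: centre of its underside.
Things that resemble listed ones, but are neither listed nor needed, are in the scene too. What is shaped like the cover but green or yellow is not meant.

How it is judged:
By the outcome, as a careful person would: the job done as asked, in the order asked, and still so for the second after the job is handed in, while the arm keeps its last pose, push and grip.
It also fails if it takes over 35 s, if anything falls off the work surface, if the arm or the gripper's body presses on something with over 40 N, if the wrist force passes 120 N, or if a joint passes its speed limit or range.

## Working session

There is one attempt and no reset: what is moved stays moved. The work goes in short steps, Python scripts to look and compute and a tool call to move; the robot and the scene stay as the last step left them, time stands still between calls to the robot, and variables do not carry over. Pictures are saved under pics/ and viewed, on a budget of 10 in all, crops included, one or two more only if the job needs it, and the job is handed in when it is done.

Besides the shell and the picture viewer there is one more tool, called after "Request:" in YAML: its name, and indented under it one key for each argument. servo_tool: Moves the arm, as the interface text tells. Its arguments: {"type":"object","properties":{"rows":{"type":"array","items":{"type":"array","items":{"type":"number"}}},"fingers":{"type":"number"}},"required":["rows"]}

```bash
mkdir -p pics; cat > h.py <<'E'
import numpy as np, cv2
from plant import ctrl, viewer
def snap(n,f):
    c=viewer.calibration(n); im,d=viewer.snapshot(n)
    np.savez('pics/'+f+'.npz',im=im,d=d,**{k:np.array(v) for k,v in c.items()})
    cv2.imwrite('pics/'+f+'.png',im[:,:,::-1]); return im,d,c
def cloud(f):
    z=np.load('pics/'+f+'.npz'); d=z['d']; h,w=d.shape
    u,v=np.meshgrid(np.arange(w),np.arange(h))
    x=(u-z['cx'])/z['fx']; y=(v-z['cy'])/z['fy']; xd,yd=x.copy(),y.copy()
    for _ in range(8):
        s=1+z['k1']*(x*x+y*y); x,y=xd/s,yd/s
    P=np.stack([x*d,-y*d,-d],-1)@z['rotation'].T+z['origin']
    return P,z['im'],d
E
python3 - <<'E'
from h import *
print({k:v for k,v in ctrl.get_obs().items()})
for n in('top','scene'): im,d,c=snap(n,n+'0'); print(c['origin'],c['fx'],c['k1'])
E
```

```text
{'clock': 0.0, 'joint_pos': array([ 9.09902883e+01,  2.05903950e+01,  6.33582392e-01, -2.01019967e-02,
       -7.01351378e+01, -1.65058748e+01]), 'qvel': array([-0.02085271, -0.03798107, -0.041188  , -0.00534487, -0.02110127,
       -0.03245886]), 'tau': array([ 2.31246820e-03, -5.82719815e+01,  2.93048894e+01,  6.99687839e+00,
        6.92914036e-03, -1.57630489e-04]), 'tool_pos': array([0.18046966, 0.64992089, 0.22563303]), 'orientation': array([ 1.79906469e+02, -8.00845048e-03, -1.55224258e+01]), 'force': array([-0.21631839, -0.39090383,  0.08098469]), 'moment': array([-0.028867  ,  0.01735336, -0.00661156]), 'opening': 0.0876254254877952}
[0.3276001  0.01994136 1.33328812] 413.1377723311004 -0.05018561460092201
[ 1.09796743 -0.41391859  1.19801678] 495.38997635094915 -0.036657055222057824
```

View pics/top0.png

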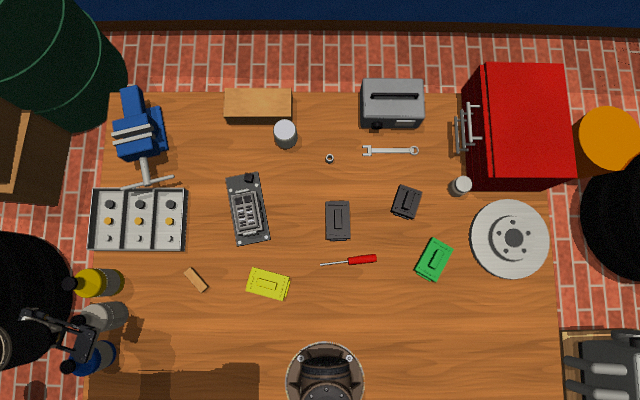

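View pics/scene0.png

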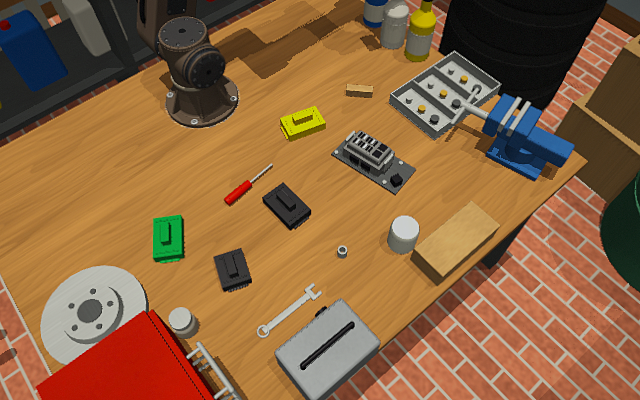

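The top view shows the long black cover at about (338,220), the short one at (406,202), and the fuse box at (248,209). The relay at (249,178) puts the box's +x end upwards in the picture. The scene view agrees with this. Next I measure both objects from depth.

```bash
python3 - <<'E'
from h import *
for f,boxes in (('top0',{'cover':(315,190,362,250),'short':(385,178,428,225),'box':(222,165,278,252)}),('scene0',{'cover':(255,178,318,232),'short':(210,244,255,295),'box':(325,122,420,198)})):
    P,im,d=cloud(f)
    print(f,'base px test', P[300,200])
    for n,(a,b,c,e) in boxes.items():
        p=P[b:e,a:c].reshape(-1,3); p=p[d[b:e,a:c].ravel()>0]
        for lo,hi in ((.003,.015),(.02,.04),(.042,.052),(.05,.065),(.066,.08)):
            q=p[(p[:,2]>lo)&(p[:,2]<hi)]
            if len(q)<15: continue
            r=cv2.minAreaRect((q[:,:2]*1000).astype(np.float32))
            print(n,lo,hi,len(q),np.round(np.median(q,0),4),np.round(r[0],1),np.round(r[1],1),round(r[2],1))
P,im,d=cloud('top0'); print(P[220,338],P[178,249],P[209,248],P[350,70],P[375,200])
E
python3 - <<'E'
import sys; sys.path.insert(0,'.')
from h import *
z=viewer.calibration('wrist'); print(z)
a=cv2.imread('pics/top0.png')[160:260,215:375]; b=cv2.imread('pics/scene0.png')[120:220,260:420]
cv2.imwrite('pics/crop0.png',np.hstack([cv2.resize(a,None,fx=2.5*1,fy=2.5,interpolation=2),cv2.resize(b,None,fx=2.5,fy=2.5,interpolation=2)]))
E
```

```text
{'fx': 347.49279516307587, 'fy': 347.49279516307587, 'cx': 321.8536018707176, 'cy': 194.0914377235029, 'k1': -0.0751261359912525, 'origin': array([0.25481501, 0.62798871, 0.38273371]), 'rotation': array([-1.67233392e+01, -2.77111024e-02, -1.05554173e+02])}Traceback (most recent call last):
  File "<stdin>", line 3, in <module>
  File "h.py", line 13, in cloud
    P=np.stack([x*d,-y*d,-d],-1)@z['rotation'].T+z['origin']
      ~~~~~~~~~~~~~~~~~~~~~~~~~~~~~~~~~~~~~~~~~~^~~~~~~~~~~~
ValueError: operands could not be broadcast together with shapes (400,640) (3,)
```

View pics/crop0.png

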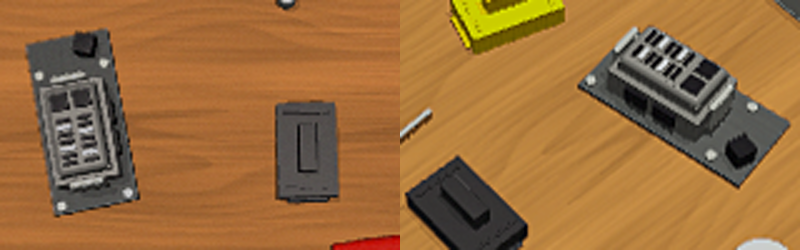

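The crop shows the box with its clips at both ends and the cover to its right, rib along the length. The calibration gives rotation as roll, pitch, yaw, so I fix that in the helper.

```bash
sed -i "s/@z\['rotation'\].T/@Rn.from_euler('xyz',z['rotation'],degrees=True).as_matrix().T/; s/^import numpy as np, cv2/import numpy as np, cv2\nfrom scipy.spatial.transform import Rotation as Rn/" h.py
cat > m.py <<'E'
from h import *
def rects(f,boxes,layers=((.003,.015),(.022,.04),(.042,.052),(.05,.065),(.066,.08))):
    P,im,d=cloud(f)
    for n,(a,b,c,e) in boxes.items():
        p=P[b:e,a:c].reshape(-1,3); p=p[d[b:e,a:c].ravel()>0]
        for lo,hi in layers:
            q=p[(p[:,2]>lo)&(p[:,2]<hi)]
            if len(q)<15: continue
            r=cv2.minAreaRect((q[:,:2]*1000).astype(np.float32))
            print(f,n,lo,hi,len(q),np.round(np.median(q,0),4),np.round(r[0],1),np.round(r[1],1),round(r[2],1))
E
python3 - <<'E'
from m import *
rects('top0',{'cover':(315,190,362,250),'short':(385,178,428,225),'box':(222,165,278,252)})
rects('scene0',{'cover':(255,178,318,232),'short':(210,244,255,295),'box':(325,122,420,198)})
P,im,d=cloud('top0'); print(P[220,338],P[178,249],P[209,248],P[350,70],P[300,220])
E
```

```text
top0 cover 0.003 0.015 176 [ 0.477  -0.0425  0.0041] [504.4 -43.3] [149.2 193.5] 89.3
top0 cover 0.022 0.04 752 [ 0.4981 -0.0384  0.0293] [500.7 -40.3] [120.2  76.4] 1.5
top0 cover 0.042 0.052 26 [ 0.4969 -0.0349  0.0501] [496.3 -39.1] [53.3 17.5] 10.1
top0 cover 0.05 0.065 129 [ 0.501  -0.0408  0.0548] [500.  -39.7] [59.7 21.9] 0.9
top0 short 0.003 0.015 151 [ 0.5477 -0.2497  0.0045] [ 564.9 -267.5] [139.6 157.1] 88.3
top0 short 0.022 0.04 530 [ 0.5581 -0.2596  0.0289] [ 561.4 -264.8] [77.4 93.8] 70.0
top0 short 0.042 0.052 34 [ 0.5549 -0.2603  0.0505] [ 560. -264.] [22.2 58.3] 67.3
top0 short 0.05 0.065 127 [ 0.5617 -0.2652  0.0545] [ 560.2 -264.4] [22.4 60.8] 70.3
top0 box 0.003 0.015 1254 [0.5701 0.2449 0.0071] [543.4 246.6] [286.  182.8] 1.0
top0 box 0.022 0.04 134 [0.6256 0.2412 0.0327] [550.4 239.6] [203.1  76.9] 5.1
top0 box 0.042 0.052 280 [0.5119 0.2245 0.0474] [518.2 245.2] [135.9  87.3] 11.9
top0 box 0.05 0.065 193 [0.5077 0.2378 0.0605] [521.5 247.7] [143.9  80.9] 11.7
top0 box 0.066 0.08 656 [0.5206 0.2477 0.0707] [523.1 248.2] [137.2  64.9] 11.8
scene0 cover 0.003 0.01
[... 563 characters left out ...]
 ] [21.5 59.4] 70.1
scene0 short 0.05 0.065 187 [ 0.564  -0.2665  0.0542] [ 563.1 -266.1] [21.7 59.8] 70.5
scene0 box 0.003 0.015 1228 [0.5934 0.2355 0.0062] [533.5 262.9] [290.1 274.6] 49.4
scene0 box 0.022 0.04 329 [0.5786 0.2212 0.0323] [530.2 266.7] [287.9 229.1] 50.4
scene0 box 0.042 0.052 266 [0.5515 0.2168 0.0464] [529.4 234.1] [146.8  80.6] 26.1
scene0 box 0.05 0.065 284 [0.5446 0.2272 0.0595] [523.6 242.9] [145.9  73.2] 13.8
scene0 box 0.066 0.08 588 [0.5244 0.245  0.0703] [530.7 247.2] [123.4  64.3] 12.7
[ 0.49462523 -0.04071057  0.05615245] [0.63348776 0.24416571 0.03512879] [0.52632134 0.23758883 0.0735174 ] [0.14853037 0.6053558  0.33200832] [ 0.24728628  0.33063743 -0.00097146]
```

Request:
servo_tool:
  rows:
    - [24,-29,3,0,0,2]
    - [24,-29,3,0,0,2]
    - [24,-29,3,0,0,2]
    - [24,-29,3,0,0,2]
    - [24,-29,3,0,0,2]

```text
clock: 0.52
tool_pos: [0.3012, 0.5037, 0.2413]
orientation: [180.0, 0.0, -5.4]
force: [0.5, 1.3, -0.1]
opening: 0.0876
```

Request:
servo_tool:
  rows:
    - [24,-29,3,0,0,2]
    - [24,-29,3,0,0,2]
    - [24,-29,0,0,0,2]
    - [24,-29,0,0,0,2]
    - [24,-29,0,0,0,2]

```text
clock: 0.93
tool_pos: [0.4212, 0.3586, 0.2475]
orientation: [180.0, 0.0, 4.6]
force: [1.1, 0.5, -1.4]
opening: 0.0877
```

Request:
servo_tool:
  rows:
    - [24,-29,0,0,0,2]
    - [24,-29,0,0,0,2]
    - [24,-29,0,0,0,2]
    - [16,-19,0,0,0,2]
    - [0,0,0,0,0,0]

```text
clock: 1.35
tool_pos: [0.5104, 0.2509, 0.247]
orientation: [179.9, 0.1, 12.4]
force: [-0.1, 1.1, 0.5]
opening: 0.0873
```

```bash
python3 - <<'E'
from m import *
im,d,c=snap('wrist','w1'); print(c['origin'],c['rotation'])
P,im,d=cloud('w1')
w=cv2.cvtColor(im,cv2.COLOR_RGB2BGR); print(P[::80,::80,2].round(3))
E
```

```text
[0.58588418 0.26655697 0.40397042] [-1.67566676e+01 -1.84299641e-02 -7.76328591e+01]
[[ 0.097  0.094 -0.    -0.002 -0.003 -0.001 -0.     0.   ]
 [ 0.404  0.003 -0.003 -0.001  0.008 -0.001 -0.001 -0.001]
 [ 0.004  0.002 -0.002 -0.001  0.073 -0.002 -0.002 -0.001]
 [ 0.015  0.318 -0.    -0.002 -0.001 -0.002 -0.001  0.317]
 [ 0.348  0.334  0.319 -0.001  0.029 -0.001  0.317  0.335]]
```

View pics/w1.png

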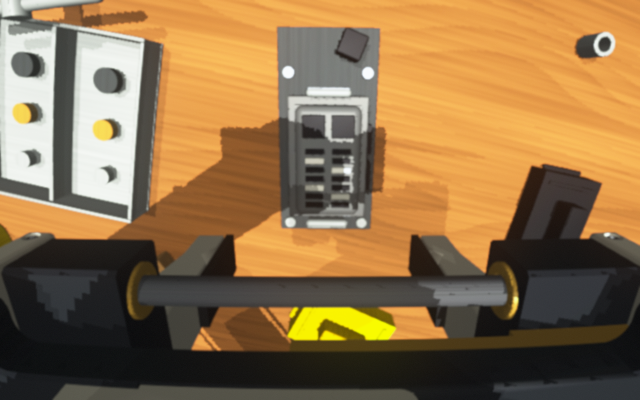

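The wrist view shows the whole box: deck outline from about (288,97) to (372,220), clips at (329,91) and (329,224), relay at (351,45). I fit each depth layer.

```bash
python3 - <<'E'
from m import *
rects('w1',{'box':(270,15,392,236)},((.005,.012),(.044,.051),(.053,.064),(.07,.078)))
P,im,d=cloud('w1')
# largest-component version: deck outline & core top with robust percentile extents at yaw candidates
reg=np.zeros(d.shape,bool); reg[15:236,270:392]=1
for lo,hi in ((.005,.012),(.044,.051),(.053,.064),(.07,.078)):
    m=(reg&(d>0)&(P[...,2]>lo)&(P[...,2]<hi)).astype(np.uint8)
    n,l,s,_=cv2.connectedComponentsWithStats(m)
    for k in np.argsort(-s[1:,4])[:3]+1:
        q=P[l==k]; r=cv2.minAreaRect((q[:,:2]*1000).astype(np.float32)); print(lo,s[k],np.round(r[0],1),np.round(r[1],1),round(r[2],1),np.median(q[:,2]).round(4))
for uv in ((288,72),(368,73),(290,222),(365,223)): print(uv,P[uv[1],uv[0]].round(4))
cv2.imwrite('pics/w1c.png',cv2.resize(im[20:236,270:390,::-1],None,fx=2.75,fy=2.75,interpolation=2))
E
```

```text
w1 box 0.005 0.012 8106 [0.6034 0.2734 0.0069] [538.7 250.5] [230.4 110.4] 11.5
w1 box 0.044 0.051 2276 [0.5407 0.2563 0.0468] [517.6 246.2] [132.3  82.3] 11.7
w1 box 0.053 0.064 921 [0.5721 0.249  0.0607] [519.2 246.7] [143.3  65.1] 11.8
w1 box 0.07 0.078 2683 [0.5282 0.2484 0.0727] [520.3 246.3] [100.4  53. ] 10.4
0.005 [ 277   27  103  203 8097] [538.7 250.5] [230.4 110.4] 11.5 0.0069
0.005 [317 228   9   1   9] [426.5 232.5] [0.9 9.9] 11.9 0.0066
0.044 [ 287   95   82  122 2275] [519.3 246.6] [128.8  82.3] 11.7 0.0468
0.044 [314 219   1   1   1] [450.1 245.6] [0. 0.] 0.0 0.0441
0.053 [305  88  46   9 394] [585.4 260.7] [ 7.5 43.3] 12.4 0.0604
0.053 [306 219  41   9 317] [453.5 232.9] [ 8.6 42.7] 12.2 0.0603
0.053 [328 105  34   8  60] [574.5 241.5] [ 6.4 32.2] 10.4 0.0618
0.07 [330 115  26  25 570] [557.3 239.9] [23.  23.1] 10.0 0.0728
0.07 [301 114  26  25 554] [551.6 266.9] [22.7 23.6] 9.4 0.0728
0.07 [305 184  19  17 218] [488.1 253. ] [16.8 18. ] 11.7 0.0727
(288, 72) [0.5967 0.3061 0.012 ]
(368, 73) [0.6143 0.2218 0.0118]
(290, 222) [0.4279 0.2712 0.0118]
(365, 223) [0.4456 0.182  0.0105]
```

View pics/w1c.png

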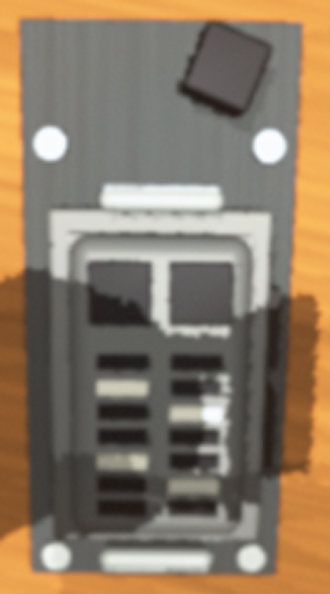

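The crop shows all features clean. Deck, plate and clip fits agree: the box is at (519.3, 246.6) mm, yaw 11.75°. Now over to the cover.

Request:
servo_tool:
  rows:
    - [-3,-36,0,0,0,-1.4]
    - [-3,-36,0,0,0,-1.4]
    - [-3,-36,0,0,0,-1.4]
    - [-3,-36,0,0,0,-1.4]
    - [-3,-36,0,0,0,-1.4]

```text
clock: 1.82
tool_pos: [0.4927, 0.0736, 0.2474]
orientation: [-180.0, 0.0, 5.5]
force: [1.0, -0.9, 0.0]
opening: 0.0876
```

Request:
servo_tool:
  rows:
    - [-3,-37,0,0,0,-1.4]
    - [-3,-37,0,0,0,-1.4]
    - [0,-37,0,0,0,-1.4]
    - [0,0,0,0,0,0]

```text
clock: 2.15
tool_pos: [0.4865, -0.0404, 0.2476]
orientation: [180.0, 0.0, 1.0]
force: [-0.4, 0.1, 0.4]
opening: 0.0875
```

```bash
python3 - <<'E'
from m import *
o=ctrl.get_obs(); print(o['tool_pos'],o['orientation'])
im,d,c=snap('wrist','w2')
P,im,d=cloud('w2')
reg=(P[...,0]>.40)&(P[...,0]<.6)&(P[...,1]>-.12)&(P[...,1]<.04)&(d>0)
for lo,hi in ((.004,.01),(.024,.034),(.052,.062)):
    m=(reg&(P[...,2]>lo)&(P[...,2]<hi)).astype(np.uint8)
    n,l,s,_=cv2.connectedComponentsWithStats(m)
    for k in np.argsort(-s[1:,4])[:2]+1:
        q=P[l==k]; r=cv2.minAreaRect((q[:,:2]*1000).astype(np.float32)); print(lo,s[k],np.round(r[0],1),np.round(r[1],1),round(r[2],1),np.median(q[:,2]).round(4))
E
```

```text
[ 0.48645261 -0.04035962  0.24755657] [1.79970408e+02 3.28228277e-02 1.01162136e+00]
0.004 [299  89  48   6 235] [562.3 -40.7] [ 5.4 52. ] 1.0 0.0052
0.024 [ 287   95   72  110 6319] [498.7 -41.6] [121.1  76.3] 1.5 0.029
0.052 [ 312  126   22   59 1264] [498.9 -41.8] [60.2 21.9] 1.3 0.0548
```

View pics/w2.png

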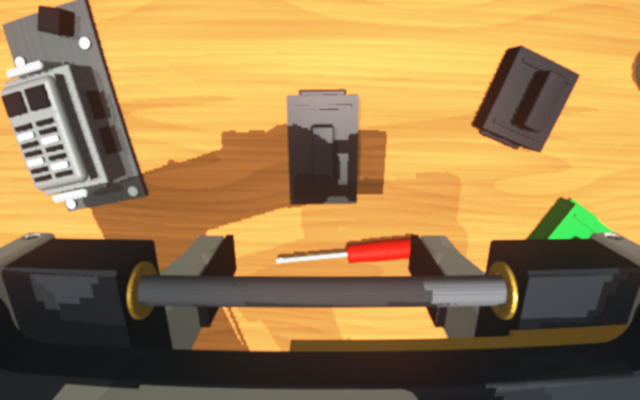

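The wrist view has the cover at (323,149), squarely ahead, with the short one at (527,100) and the screwdriver at (345,254). Cover fit: (498.9, -41.7) mm, yaw 1.3°. Descending.

Request:
servo_tool:
  fingers: 50
  rows:
    - [3,-0.3,-38,0,0,0.3]
    - [3,-0.3,-38,0,0,0]
    - [3,-0.3,-38,0,0,0]
    - [3,-0.2,-38,0,0,0]
    - [0.5,0,-30,0,0,0]

```text
clock: 2.62
tool_pos: [0.4994, -0.0366, 0.0631]
orientation: [-180.0, 0.1, 1.6]
force: [-0.3, 0.6, 0.1]
opening: 0.06
```

Request:
servo_tool:
  rows:
    - [0,0,-15,0,0,0]
    - [0,0,-10,0,0,0]
    - [0,0,-5,0,0,0]
    - [0,0,-3,0,0,0]
    - [0,0,0,0,0,0]

```text
clock: 3.03
tool_pos: [0.5001, -0.037, 0.0324]
orientation: [180.0, 0.0, 1.6]
force: [-0.8, -0.3, -0.6]
opening: 0.0504
```

Measured y is -37.0 and the cover is at -41.5, so I shift before closing.

Request:
servo_tool:
  rows:
    - [-0.7,-4.5,0,0,0,-0.3]
    - [0,0,0,0,0,0]
    - [0,0,0,0,0,0]

```text
clock: 3.28
tool_pos: [0.4998, -0.0422, 0.0334]
orientation: [-180.0, -0.1, 1.3]
force: [-0.2, -0.0, 0.2]
opening: 0.0501
```

Request:
servo_tool:
  fingers: 0
  rows:
    - [0,0,0,0,0,0]
    - [0,0,0,0,0,0]
    - [0,0,0,0,0,0]
    - [0,0,0,0,0,0]
    - [0,0,0,0,0,0]

```text
clock: 3.7
tool_pos: [0.4994, -0.0422, 0.0326]
orientation: [-180.0, -0.0, 1.3]
force: [-0.4, -0.2, 0.3]
opening: 0.0226
```

Request:
servo_tool:
  rows:
    - [0,0,0,0,0,0]
    - [0,0,0,0,0,0]
    - [0,0,0,0,0,0]

```text
clock: 3.95
tool_pos: [0.4994, -0.0422, 0.0326]
orientation: [180.0, -0.0, 1.3]
force: [0.3, 0.5, 1.2]
opening: 0.0216
```

Request:
servo_tool:
  rows:
    - [0,0,8,0,0,0]
    - [0,0,20,0,0,0]
    - [0,0,32,0,0,0]
    - [0,0,35,0,0,0]
    - [0,0,25,0,0,0]

```text
clock: 4.37
tool_pos: [0.4998, -0.0423, 0.1557]
orientation: [180.0, -0.1, 1.3]
force: [1.5, 1.1, -1.6]
opening: 0.0215
```

Request:
servo_tool:
  rows:
    - [2,15,5,0,0,1]
    - [2,30,0,0,0,1.5]
    - [2,35,0,0,0,1.5]
    - [2,35,0,0,0,1.5]
    - [2,35,0,0,0,1.5]

```text
clock: 4.78
tool_pos: [0.509, 0.109, 0.1583]
orientation: [-180.0, -0.0, 8.3]
force: [0.4, 0.1, -2.3]
opening: 0.0219
```

Request:
servo_tool:
  rows:
    - [3,35,0,0,0,1.5]
    - [3,35,0,0,0,1]
    - [3,35,0,0,0,0.9]
    - [1.4,20,0,0,0,0]
    - [0,10,0,0,0,0]

```text
clock: 5.2
tool_pos: [0.5198, 0.2455, 0.1577]
orientation: [-180.0, -0.0, 11.8]
force: [0.7, 0.4, -0.4]
opening: 0.0217
```

Request:
servo_tool:
  rows:
    - [0,3.9,0,0,0,0]
    - [0,0,0,0,0,0]
    - [0,0,0,0,0,0]

```text
clock: 5.45
tool_pos: [0.5194, 0.2457, 0.1576]
orientation: [180.0, 0.0, 11.7]
force: [-0.7, -0.5, 0.1]
opening: 0.0219
```

```bash
python3 - <<'E'
from m import *
o=ctrl.get_obs(); print(o['tool_pos'],o['orientation'],o['force'])
im,d,c=snap('wrist','w3')
P,im,d=cloud('w3')
reg=(abs(P[...,0]-.52)<.13)&(abs(P[...,1]-.247)<.08)&(d>0)
for lo,hi in ((.004,.012),(.053,.064),(.125,.14),(.145,.162),(.17,.19)):
    m=(reg&(P[...,2]>lo)&(P[...,2]<hi)).astype(np.uint8)
    n,l,s,_=cv2.connectedComponentsWithStats(m)
    for k in np.argsort(-s[1:,4])[:2]+1:
        q=P[l==k]; r=cv2.minAreaRect((q[:,:2]*1000).astype(np.float32)); print(lo,s[k],np.round(r[0],1),np.round(r[1],1),round(r[2],1),np.median(q[:,2]).round(4))
E
```

```text
[0.51944474 0.24574672 0.15759676] [1.79985723e+02 3.13803515e-02 1.16612129e+01] [-0.70081748 -0.50090326  0.13410654]
0.004 [ 253   18  133  106 9466] [609.6 265.1] [ 85.7 110.7] 11.7 0.0069
0.053 [290  98  60  13 731] [585.3 260. ] [ 8.6 42.4] 11.6 0.0604
0.125 [ 247  113  150   15 1537] [580.7 257.4] [ 6.3 76.2] 11.6 0.13
0.145 [  240   128   165   113 15216] [550.9 251.3] [55.3 76.4] 11.7 0.1538
0.145 [284 308  77  32 935] [474.3 235.5] [21.7 42.7] 12.6 0.1541
0.17 [ 270  203  105   73 4846] [532.2 248.1] [36.7 37.5] 54.0 0.1795
0.17 [ 299  308   47   22 1018] [496.9 240. ] [13.6 21.6] 10.5 0.1797
```

View pics/w3.png

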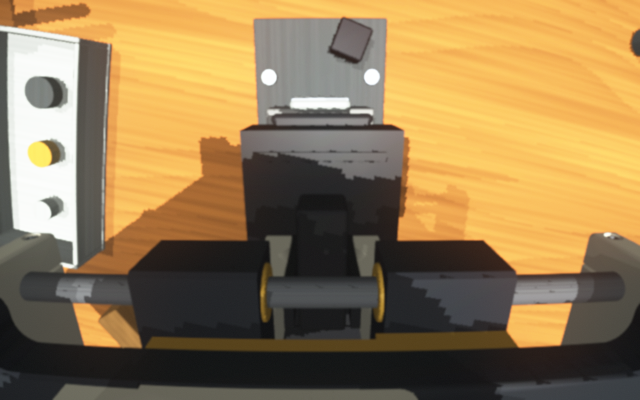

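The wrist view shows the held cover level over the box, lid edge at row 127, far clip at (320,103), all aligned. By camera the cover sits about 1.5 mm low in y. I correct most of that, descend to just above the core and compare again.

Request:
servo_tool:
  rows:
    - [0.2,1.2,-12,0,0,0.1]
    - [0,0,-15,0,0,0]
    - [0,0,-12,0,0,0]
    - [0,0,-5,0,0,0]
    - [0,0,0,0,0,0]

```text
clock: 5.92
tool_pos: [0.5194, 0.2463, 0.1126]
orientation: [179.9, 0.1, 11.7]
force: [-0.0, 0.2, -1.0]
opening: 0.0214
```

Request:
servo_tool:
  rows:
    - [0,0,0,0,0,0]
    - [0,0,0,0,0,0]

```text
clock: 6.08
tool_pos: [0.5205, 0.2478, 0.1145]
orientation: [-180.0, -0.1, 11.8]
force: [0.2, -0.1, -1.1]
opening: 0.0219
```

```bash
cat > n.py <<'E'
from m import *
import sys
o=ctrl.get_obs(); print(o['tool_pos'].round(4),o['orientation'].round(2),o['force'].round(1))
im,d,c=snap('wrist',sys.argv[1]); P,im,d=cloud(sys.argv[1]); L=float(sys.argv[2])
reg=(abs(P[...,0]-.52)<.14)&(abs(P[...,1]-.247)<.08)&(d>0)
ax=np.array([np.cos(np.radians(11.7)),np.sin(np.radians(11.7))])*1000
for n,lo,hi,e in (('plate',.004,.012,135),('clip',.056,.064,72),('lid',L-.004,L+.004,60)):
    m=(reg&(P[...,2]>lo)&(P[...,2]<hi)).astype(np.uint8)
    k,l,s,_=cv2.connectedComponentsWithStats(m); k=1+np.argmax(s[1:,4])
    q=P[l==k]; r=cv2.minAreaRect((q[:,:2]*1000).astype(np.float32))
    a=q[:,:2]@ax; b=q[:,:2]@[-ax[1],ax[0]]
    f=np.array([np.percentile(a,99.7)-e,(np.percentile(b,.3)+np.percentile(b,99.7))/2])
    print(n,'centre in box axes',f.round(1),'width',np.ptp(b).round(1),'yaw',round(r[2],1),'z',np.median(q[:,2]).round(4))
E
python3 n.py w4 0.110
```

```text
[0.5205 0.2478 0.1145] [-1.7998e+02 -7.0000e-02  1.1770e+01] [ 0.2 -0.1 -1.1]
plate centre in box axes [558.6 135.9] width 110.8 yaw 11.5 z 0.0069
clip centre in box axes [558.2 135.8] width 42.8 yaw 11.7 z 0.0605
lid centre in box axes [559.4 136.1] width 76.4 yaw 11.8 z 0.1108
```

Aligned to within 1 mm. I make a small x correction and lower the cover onto the core.

Request:
servo_tool:
  rows:
    - [-0.7,-0.2,-3,0,0,0]
    - [0,0,-4,0,0,0]
    - [0,0,-4,0,0,0]
    - [0,0,-4,0,0,0]
    - [0,0,-3,0,0,0]

```text
clock: 6.55
tool_pos: [0.519, 0.2475, 0.0949]
orientation: [180.0, 0.0, 11.8]
force: [-0.2, 0.6, -1.7]
opening: 0.0218
```

Request:
servo_tool:
  rows:
    - [0,0,-2,0,0,0]
    - [0,0,0,0,0,0]

```text
clock: 6.72
tool_pos: [0.5195, 0.2478, 0.0935]
orientation: [180.0, -0.0, 11.8]
force: [0.8, 0.1, -0.3]
opening: 0.0217
```

Force stays near zero, so the core has gone in cleanly. Now I press.

Request:
servo_tool:
  rows:
    - [0,0,-1.5,0,0,0]
    - [0,0,-1.5,0,0,0]
    - [0,0,-1,0,0,0]

```text
clock: 6.97
tool_pos: [0.5206, 0.2482, 0.0918]
orientation: [-180.0, -0.2, 11.8]
force: [-5.2, -2.4, 19.9]
opening: 0.022
```

Request:
servo_tool:
  rows:
    - [0,0,-1.5,0,0,0]
    - [0,0,-1.5,0,0,0]

```text
clock: 7.13
tool_pos: [0.5197, 0.248, 0.0895]
orientation: [-180.0, -0.1, 11.8]
force: [-11.4, -2.1, 24.8]
opening: 0.0217
```

Request:
servo_tool:
  rows:
    - [0,0,-1.5,0,0,0]
    - [0,0,-1.5,0,0,0]

```text
clock: 7.3
tool_pos: [0.518, 0.2474, 0.0852]
orientation: [-180.0, 0.1, 11.8]
force: [-12.5, -1.3, 15.7]
opening: 0.0222
```

A sideways force of about -12 N in x says the cover sits slightly to +x, so I ease it back 1 mm while continuing.

Request:
servo_tool:
  rows:
    - [-0.6,-0.1,-1,0,0,0]
    - [-0.4,-0.1,-1,0,0,0]
    - [0,0,-1,0,0,0]

```text
clock: 7.55
tool_pos: [0.5189, 0.2477, 0.0837]
orientation: [-180.0, -0.1, 11.9]
force: [-7.3, -3.9, 24.8]
opening: 0.0218
```

Request:
servo_tool:
  rows:
    - [0,0,-1,0,0,0]
    - [0,0,-1,0,0,0]

```text
clock: 7.72
tool_pos: [0.5188, 0.2477, 0.0805]
orientation: [-180.0, -0.1, 11.8]
force: [1.9, -2.0, 6.3]
opening: 0.022
```

Request:
servo_tool:
  rows:
    - [0,0,-1,0,0,0]
    - [0,0,-1,0,0,0]
    - [0,0,0,0,0,0]

```text
clock: 7.97
tool_pos: [0.5199, 0.2481, 0.0789]
orientation: [-180.0, -0.2, 11.9]
force: [-0.5, -2.7, 14.7]
opening: 0.022
```

Request:
servo_tool:
  rows:
    - [0,0,-1,0,0,0]
    - [0,0,0,0,0,0]

```text
clock: 8.13
tool_pos: [0.5199, 0.2481, 0.0789]
orientation: [-180.0, -0.2, 11.9]
force: [-4.2, -3.4, 23.8]
opening: 0.0217
```

Request:
servo_tool:
  rows:
    - [0,0,-1,0,0,0]
    - [0,0,0,0,0,0]
    - [0,0,0,0,0,0]

```text
clock: 8.38
tool_pos: [0.52, 0.2481, 0.0788]
orientation: [-180.0, -0.3, 11.9]
force: [-9.0, -4.4, 31.2]
opening: 0.0219
```

```bash
python3 n.py w5 0.077; python3 - <<'E'
from m import *
P,im,d=cloud('w5')
im2,d2,_=snap('scene','s5'); 
a=im[60:260,220:420,::-1]; b=im2[110:200,320:420,::-1]
cv2.imwrite('pics/c5.png',np.hstack([cv2.resize(a,(400,400),interpolation=2),cv2.resize(b,(400,400),interpolation=2)]))
E
```

```text
[0.52   0.2481 0.0788] [-179.96   -0.26   11.88] [-9.  -4.4 31.2]
plate centre in box axes [555.3 135.8] width 110.8 yaw 11.8 z 0.0069
clip centre in box axes [558.  135.8] width 43.3 yaw 11.9 z 0.0604
lid centre in box axes [557.4 136.5] width 76.2 yaw 11.9 z 0.0769
```

View pics/c5.png

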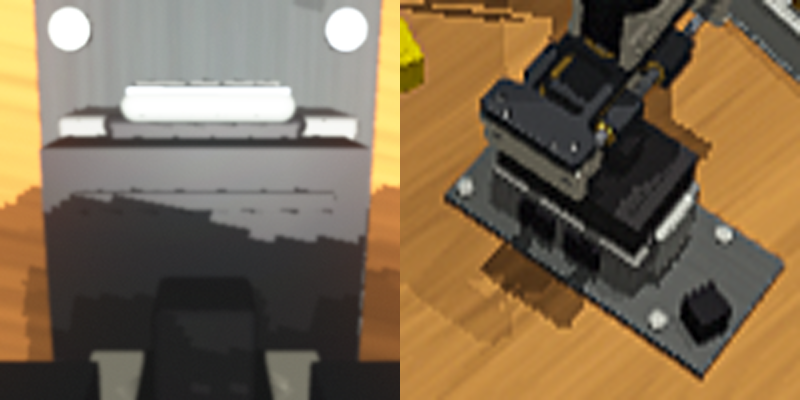

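The crop shows the far clip's nose over the bead and the lid edge, seated squarely. Lid height reads 76.9 mm with the usual -1.1 mm bias, so 78 mm, which is home. I check the tilt towards the near end from the stored depth.

```bash
python3 - <<'E'
from m import *
for f in('w5','s5'):
    P,im,d=cloud(f); t=np.radians(11.75); D=P[...,:2]-[.5193,.2466]
    a=(D@[np.cos(t),np.sin(t)])*1000; b=(D@[-np.sin(t),np.cos(t)])*1000; z=P[...,2]
    ok=(d>0)&(z>.07)&(z<.084)&(abs(b)<35)
    for lo,hi in((-58,-45),(-45,-33),(33,45),(45,58)):
        for s in(-1,1):
            m=ok&(a>lo)&(a<hi)&(b*s>3); print(f,lo,s,m.sum(),np.median(z[m]).round(4) if m.sum()>4 else None)
    m=(d>0)&(abs(b)<20)&(a>-76)&(a<-60)&(z>.04)&(z<.075); print('near clip px',m.sum(),np.percentile(a[m],[1,50,99]).round(1) if m.sum()>4 else '')
    m=(d>0)&(abs(b)<20)&(a<76)&(a>61)&(z>.056)&(z<.075); print('far clip',m.sum(),np.percentile(a[m],[1,50,99]).round(1) if m.sum()>4 else '')
P,im,d=cloud('w1'); D=P[...,:2]-[.5193,.2466]; a=(D@[np.cos(t),np.sin(t)])*1000; b=(D@[-np.sin(t),np.cos(t)])*1000; z=P[...,2]
for s in(-1,1):
    m=(abs(b)<20)&(a*s<76)&(a*s>61)&(z>.056)&(z<.075); print('w1 rest',s,np.percentile(a[m],[1,50,99]).round(1))
E
```

```text
w5 -58 -1 244 0.0778
w5 -58 1 245 0.0777
w5 -45 -1 61 0.0769
w5 -45 1 60 0.0768
w5 33 -1 1623 0.0769
w5 33 1 1631 0.0769
w5 45 -1 1963 0.0771
w5 45 1 1968 0.0772
near clip px 0 
far clip 1358 [63.6 67.7 71.5]
s5 -58 -1 0 None
s5 -58 1 0 None
s5 -45 -1 0 None
s5 -45 1 0 None
s5 33 -1 38 0.0764
s5 33 1 40 0.0769
s5 45 -1 45 0.0775
s5 45 1 39 0.0776
near clip px 0 
far clip 62 [61.1 68.9 75.7]
w1 rest -1 [-71.5 -66.3 -63. ]
w1 rest 1 [63.7 67.6 71.5]
```

The lid is level: 76.9 mm at both ends at matching distances. The far clip is back at its rest position. The press holds at about 31 N, so I hand in.

```bash
python3 - <<'E'
from plant import ctrl
o=ctrl.get_obs(); print(o['clock'],o['tool_pos'],o['force'],o['opening']); print(ctrl.close_job())
E
```

```text
8.4833 [0.51994131 0.24808417 0.07884117] [-8.24151521 -3.89332646 31.50557165] 0.021892379931589302
the job is handed in; nothing more can be done
None
```

I gripped the longer black cover by its rib, set it over the fuse box and pressed it straight down until it sat fully home. I handed the job in at 8.5 s, with the cover still gripped and held down at about 31 N.

**Seating:** The press force dropped twice, from 25 to 16 N and then from 25 to 6 N, which looks like the two clips snapping one after the other. After that the cover stopped hard against the deck. The lid reads 76.9 mm at matching spots near both ends. With the camera's usual 1 mm low reading, that is the 78 mm expected at home, and level.

**Checks that were incomplete or disagreed:**
- The far clip measures back at its rest position. The near clip was hidden behind the gripper, so I only infer that it closed, from the level lid and the force drops.
- About 9 N of sideways force remained at the end.
- The lid's very end at the near side read about 0.6 mm higher than at the far side, which is within measurement noise.

I moved nothing else on the bench on purpose. I did not take a final check of every other item.

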